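Waffle out of the iron and into the warmer

TASK

The waffle is done: take it out of the open waffle iron. Its rear end is caught under the crumb guard, so first slide it along the well, right up to the well's front wall, and only then lift it out; lay it flat in the middle of the tray that stands drawn out of the warmer, let go, and slide the loaded tray into the warmer until it is fully home against the back. Work gently: do not drop the waffle or strain it or the tray against the appliances, and leave the mug, the spice jar and the tea box where they stand.

Things in the scene. Friction and masses are not known exactly. Their poses are not given: they have to be found in the camera images.
- waffle: rigid golden-brown waffle bar with a square grid, 120 (x) x 58 (y) x 22 (z) mm, 0.08 to 0.17 kg; origin at the centre of its underside, z up, x along its length. It lies lengthwise in the iron's well, its rear end 4 to 9 mm under the crumb guard, its front end 9 to 13 mm short of the well's front wall; 8 mm of it stands above the well's rim.
- iron: black waffle iron, fixed to the worktop, 230 x 200 mm; origin on the worktop under the centre of the well, x towards its hinge (rear), -x its front, z up. Dark steel well 134 (x) x 62 (y) mm: floor at z = 40 mm, rim at z = 54 mm, front wall at x = -67 mm. The lid is fixed half open and hangs over the well.
- cutout (a point): centre of the well's floor (iron x = 0, z = 40 mm; axes as the iron's). Left and right of it (y) each side wall has a finger cut-out from x = -48 to 32 mm, open to the side out to y = 95 mm, its bottom 10 mm below this point: there the waffle can be pinched across its 58 mm width.
- guard_edge (a point): middle of the lower front edge of the steel crumb guard, a strip across the rear end of the well (iron x = 57 mm, z = 64.5 mm, 2.5 mm above the waffle). The waffle must not be lifted straight up: first it must be slid 9 to 13 mm along the floor to the iron's -x, until its front end meets the well's front wall, which leaves 4 mm free of the guard.
- lid_edge (a point): front end of the lid's handle (iron x = -13 mm, z = 236 mm). The lid, 190 mm wide, slopes at 48 degrees from here back and down to its hinge at x = 99, z = 78 mm. A hand pointing straight down at the cut-outs hits it; one leaning back to the iron's front by 25 to 45 degrees (fingers pointing down and to +x) passes under it.
- tray: square open steel tray, 150 x 150 mm, rim 22 mm high, walls and floor 4 mm thick, 0.22 to 0.37 kg; loose; origin at the centre of its underside, x towards the back of the warmer. It stands on the warmer's bed, mostly drawn out.
- warmer: low white warmer, fixed to the worktop; origin on the worktop under its middle, x towards its back. Level aluminium bed 300 (x) x 175 mm, top at z = 14 mm, an 8 mm high runner along each side, 155 mm apart; the tray slides along x between them. Over x = 12 to 150 mm stands a housing open at the front, roof at z = 62 to 70 mm. Tray starts with its origin at x = -70 to -54 mm.
- home (a point): where the tray's origin is when the tray is fully home, its rear rim touching the back wall (warmer x = 67 mm, z = 14 mm; axes as the warmer's). The tray's front rim then still stands 20 mm out of the housing.
- mug: light mug with handle, 84 x 115 x 91 mm, bystander, origin at the centre of its underside
- spice_jar: small spice jar with yellow cap, 42 mm across, 96 mm high, bystander, origin at the centre of its underside
- tea_box: green and white tea carton, 67 x 86 x 85 mm, bystander, origin at the centre of its underside
Not all that is in view belongs to the job. What is meant by the waffle is not turquoise, and is the smaller of those in its own colour.

How it is judged:
On the way, in this order (a step that is already met when the one before it is completed fails the run):
1. the waffle is drawn forward in the well, still down in it, until its rear end is free of the crumb guard (x of waffle in the frame of iron between -0.012 and -0.003 m and z of waffle in the frame of iron below 0.047 m and angle between waffle's own z axis and vertical below 0.1 rad), for 0.1 s.
2. the waffle is lifted out of the iron, clear of it (z of waffle in the frame of iron above 0.065 m and contact force between waffle and iron below 0.01 N), for 0.2 s.
3. the waffle lies flat in the tray, let go, while the tray is still drawn out (z of waffle in the frame of tray between 0 and 0.009 m and x of waffle in the frame of tray between -0.03 and 0.03 m and y of waffle in the frame of tray between -0.04 and 0.04 m and contact force between the fingers and waffle below 0.01 N and x of tray in the frame of warmer below 0 m), for 0.2 s.
At the end, for the whole second after the job is handed in: The tray is home in the warmer (within 4 mm of touching the back wall), level on the bed, with the waffle lying flat on the tray's floor within 30 mm lengthwise and 40 mm sideways of its middle, both at rest (x of tray in the frame of warmer above 0.063 m and z of tray in the frame of warmer below 0.018 m and angle between tray's own z axis and vertical below 0.05 rad and z of waffle in the frame of tray between 0 and 0.009 m and x of waffle in the frame of tray between -0.03 and 0.03 m and y of waffle in the frame of tray between -0.04 and 0.04 m and angle between waffle's own z axis and vertical below 0.1 rad and linear speed of each of waffle, tray below 0.02 m/s).
It fails at once if the waffle is strained against the iron (over 50 N) (contact force between waffle and iron above 50 N).
It fails at once if the tray is rammed or pressed against the warmer (over 60 N) (contact force between tray and warmer above 60 N).
It fails at once if the waffle is dropped (falls free at over 0.5 m/s) (linear speed of waffle above 0.5 m/s and contact force between the fingers and waffle below 0.01 N).
It fails at once if the mug, the spice jar or the tea box is displaced by over 30 mm (distance of any of mug, spice_jar, tea_box from where it was at the start of the episode above 0.03 m).
It also fails if it takes over 58 s, if anything falls off the work surface, if the arm or the gripper's body presses on something with over 40 N, if the wrist force passes 120 N, or if a joint passes its speed limit or range.

ROBOT

A 6-joint arm with a two-finger parallel gripper is mounted at the origin on a cart in front of the work surface, level with it; the furniture and walls round the work are solid. World frame = base frame: x ahead of the robot, y to its left, z up, the work surface at z = 0. Lengths are in m, angles in rad, forces in N, time in s.
With the tool pointing down it reaches from about 0.35 to 0.775 m from the base axis. Payload 5.5 kg.
Tool frame: the origin (TCP) lies midway between the tips of the shut fingers; the grasp point (between the pads) lies 19 mm behind it; z points along the fingers, y is the line along which they close (so a half turn about z gives the same grasp; the last joint's range is limited). The gripper opens to 85 mm and grips with 20 to 120 N. Pads are 22 mm wide; open, the fingers measure 114 mm over their backs; the gripper's body (76 mm by 85 mm) begins 54 mm behind the grasp point. The pads swing forward as they close: fully open they stand 13 mm farther back than shut.
Start: joints at [-1.419, 0.313, 0.046, 1.304, 0, 1.431], TCP at [0.165, -0.551, 0.231] pointing down, gripper open.
Joint ranges: [-2.76, 2.76], [-0.86, 1.69], [-1.03, 1.26], [-2.2, 2.34], [-1.47, 1.5], [-3.14, 3.14]. Speed limits (rad/s): [2.57, 2.57, 3.14, 3.14, 3.14, 3.14].

INTERFACE

Orientations are given as a unit quaternion [w, x, y, z].
In Python, from workcell import env gives the robot as it stands. The module is installed in compiled form; this text tells all that it offers.
- The arm moves only by the tool carry_out, never from a script. Its argument "series" is a list of rows, each an object with "delta_rot": the turn, a rotation vector about the world's x, y, z normalised to -1 to 1, where 1 is 0.1 rad, a list of three; "travel": the shift along the world's x, y, z normalised to -1 to 1, where 1 is 0.025 m, a list of three; "fingers": the closure, from -1 (fully open) to 1 (shut). In form: [{"delta_rot": [ax, ay, az], "travel": [tx, ty, tz], "fingers": fingers}, ...]. A call has 1 to 5 rows; each row shifts and turns the commanded pose from where the row before left it; what a row does not reach is not made up. A row lasts 1/8 s, in which the tool goes at most 62.5 mm and 10.7 degrees, less where a joint would pass 70% of its speed; a pose out of reach is approached as far as the arm can. A call with a number of a shift or a turn outside -1 to 1 is refused whole. A call with a gripper value outside its range is refused whole. The fingers move at their own pace and stop on an object; "squeeze" is the grip in N (left out, the last holds). Time passes only in rows, so rows that do not move let the fingers close. It gives the time, the measured TCP pose, the force, the opening and the grip force at its end, in the units of the state.
- env.get_state(): the state, without advancing time (a new reading comes with each control period).
- env.read_camera(name): name is "scene" or "top"; returns a dict with "color" (420x560x3 uint8, red, green, blue), "fx", "fy", "cx", "cy" (pixels), "D" ([k1, k2, p1, p2, k3] as OpenCV has them; the pictures are not rectified), "world_from_camera" (4x4, takes a point from camera to world coordinates). Camera axes: x right, y up, looking along -z (the intrinsics and any distortion apply to the point x, -y, -z); pixel columns grow to the right and rows downward; lengths in m; the calibration is good to about 2 mm. A picture is of the moment at which its call begins. There is no depth.
- env.hand_in(): hands the job in; it is judged then, once.
The state is a dict: "clock": time; "joint_pos": joint angles; "qvel": joint speeds; "tau": joint torques, N m; "tcp_pos": TCP position; "orientation": TCP orientation; "wrist_force": force on the tool from outside, world axes, zero at the start; "ft_torque": the same for the moment, N m; "finger_gap": finger opening in m; "grip_force": force on a finger pad.
Only numpy, scipy, OpenCV 4.12 (cv2) and the standard library are available. Lean on these libraries where they do the work, as an engineer would, in place of code of your own. Each camera call takes 0.05 s, during which the arm holds its last target. There are 200 camera calls.

## Working session

There is one attempt and no reset: what is moved stays moved. The work goes in short steps, Python scripts to look and compute and a tool call to move; the robot and the scene stay as the last step left them, time stands still between calls to the robot, and variables do not carry over. Pictures are saved under pics/ and viewed, at most 10 in all, crops included, and the job is handed in when it is done.

Besides the shell and the picture viewer there is one more tool, called after "Emit:" as a command line: name --argument value ..., lists and objects as JSON in quotes. carry_out: Moves the arm, as the interface text tells. Its arguments: {"type":"object","properties":{"series":{"type":"array","items":{"type":"object","properties":{"delta_rot":{"type":"array","items":{"type":"number"}},"travel":{"type":"array","items":{"type":"number"}},"fingers":{"type":"number"}}}},"squeeze":{"type":"number"}},"required":["series"]}

```bash
mkdir -p pics; cat > h.py <<'E'
import numpy as np, cv2
from workcell import env
def cam(n):
    c=env.read_camera(n); c['K']=np.array([[c['fx'],0,c['cx']],[0,c['fy'],c['cy']],[0,0,1.]]); c['D']=np.array(c['D'],float); c['T']=np.array(c['world_from_camera']); return c
def ray(c,uv):
    p=cv2.undistortPoints(np.array(uv,float).reshape(-1,1,2),c['K'],c['D']).reshape(-1,2)
    d=np.c_[p[:,0],-p[:,1],-np.ones(len(p))]@c['T'][:3,:3].T
    return c['T'][:3,3],d
def onz(c,uv,z):
    o,d=ray(c,uv); return o+d*((z-o[2])/d[:,2])[:,None]
def tri(c1,a,c2,b):
    o1,d1=ray(c1,a);o2,d2=ray(c2,b);out=[]
    for x,y in zip(d1,d2):
        x=x/np.linalg.norm(x);y=y/np.linalg.norm(y)
        s=np.linalg.lstsq(np.c_[x,-y],o2-o1,rcond=None)[0]
        p,q=o1+s[0]*x,o2+s[1]*y; out.append(np.r_[(p+q)/2,np.linalg.norm(p-q)])
    return np.array(out)
def proj(c,P):
    T=np.linalg.inv(c['T']);p=np.atleast_2d(P)@T[:3,:3].T+T[:3,3];p=p*[1,-1,-1]
    return cv2.projectPoints(p,np.zeros(3),np.zeros(3),c['K'],c['D'])[0].reshape(-1,2)
def save(c,n): cv2.imwrite('pics/'+n,c['color'][:,:,::-1])
E
python3 - <<'E'
from h import *
for n in('scene','top'):
    c=cam(n);save(c,n+'0.png');print(n,c['fx'],c['D'],c['T'].round(3))
print(env.get_state())
E
```

```text
scene 486.9920399701493 [0.02631572 0.         0.         0.         0.        ] [[-0.499  0.553 -0.667 -0.507]
 [-0.866 -0.335  0.371  0.607]
 [-0.019  0.763  0.646  1.21 ]
 [ 0.     0.     0.     1.   ]]
top 458.1006922464258 [-0.00085088  0.          0.          0.          0.        ] [[-1.000e-02  8.650e-01 -5.020e-01 -2.730e-01]
 [-1.000e+00 -9.000e-03  4.000e-03  2.700e-02]
 [-1.000e-03  5.020e-01  8.650e-01  1.597e+00]
 [ 0.000e+00  0.000e+00  0.000e+00  1.000e+00]]
{'clock': 0.1, 'joint_pos': array([-1.41860344e+00,  3.13919528e-01,  4.51152297e-02,  1.30360570e+00,
        1.03567424e-05,  1.43121062e+00]), 'qvel': array([ 0.00031434, -0.00390721,  0.00196482,  0.00075104,  0.00140813,
       -0.00050971]), 'tau': array([ 2.69262200e-03, -4.81724060e+01,  2.99245101e+01,  1.27145709e-02,
       -3.45994056e-05,  1.63412000e-05]), 'tcp_pos': array([ 0.16533563, -0.55025126,  0.23051059]), 'orientation': array([-8.06852962e-04,  9.89376697e-01,  1.45372282e-01,  9.23339300e-08]), 'wrist_force': array([-0.24715847, -0.82903778,  0.8640753 ]), 'ft_torque': array([0.00480855, 0.03085231, 0.02550468]), 'grip_force': 0.0, 'finger_gap': 0.08545325210760243}
```

View pics/scene0.png

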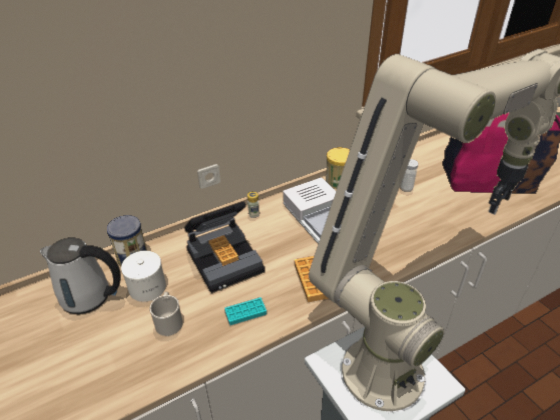

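View pics/top0.png

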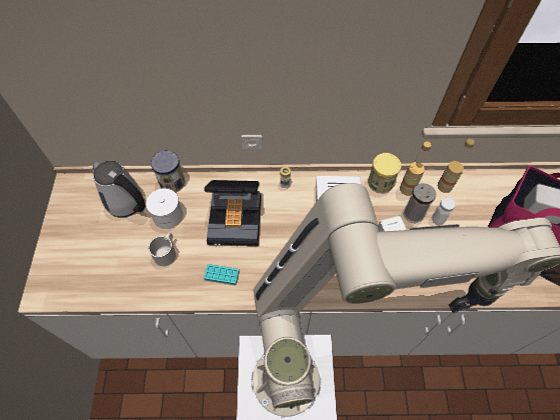

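```bash
python3 - <<'E'
from h import *
a=cv2.imread('pics/scene0.png')[195:295,180:275];b=cv2.imread('pics/top0.png')[173:253,200:268]
a=cv2.resize(a,(400,int(400/95*100)),interpolation=cv2.INTER_CUBIC);b=cv2.resize(b,(357,421),interpolation=cv2.INTER_CUBIC)[:421]
cv2.imwrite('pics/c1.png',np.hstack([a,b]));
S,T=cam('scene'),cam('top')
for n,c,r in(('s',S,(200,240,265,255)),('t',T,(195,215,230,255))):
    pass
def mask(c,x0,y0,x1,y1):
    h=cv2.cvtColor(c['color'],cv2.COLOR_RGB2HSV);m=cv2.inRange(h,(8,150,120),(25,255,255));k=np.zeros_like(m);k[y0:y1,x0:x1]=m[y0:y1,x0:x1]
    k=cv2.morphologyEx(k,cv2.MORPH_CLOSE,np.ones((5,5)))
    cs=max(cv2.findContours(k,0,2)[0],key=cv2.contourArea);r=cv2.minAreaRect(cs);return r
rs,rt=mask(S,195,225,250,270),mask(T,215,190,250,235)
print(rs,rt)
print('rough',tri(S,[rs[0]],T,[rt[0]]))
print(onz(T,cv2.boxPoints(rt),.062).round(4))
E
```

```text
((224.7615509033203, 251.20770263671875), (24.68290901184082, 17.73696517944336), 60.2551155090332) ((233.0, 216.5), (11.0, 10.0), 90.0)
rough [[0.58589959 0.19329789 0.06776496 0.00336733]]
[[0.6121 0.2132 0.062 ]
 [0.6117 0.1745 0.062 ]
 [0.5633 0.1729 0.062 ]
 [0.5637 0.211  0.062 ]]
```

View pics/c1.png

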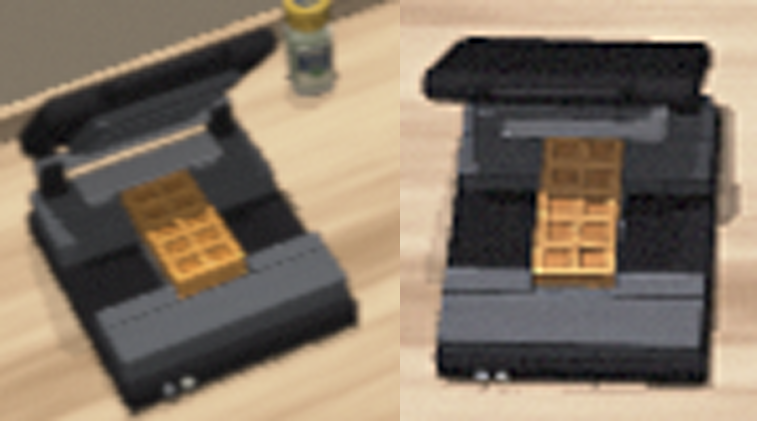

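Candidates: small golden waffle in the iron (scene 222,248 / top 233,212), larger golden one on the worktop (scene 310,277), turquoise one (scene 245,311 / top 222,274). The crop shows that the first lies in the iron's well with its rear shaded under the guard; that's the one. In the crop its front corners are at top ≈ (225,225),(241,225).

```bash
python3 - <<'E'
from h import *
S,T=cam('scene'),cam('top')
def mask(c,x0,y0,x1,y1):
    h=cv2.cvtColor(c['color'],cv2.COLOR_RGB2HSV);m=cv2.inRange(h,(5,100,50),(28,255,255));k=np.zeros_like(m);k[y0:y1,x0:x1]=m[y0:y1,x0:x1]
    k=cv2.morphologyEx(k,cv2.MORPH_CLOSE,np.ones((3,3)))
    cs=max(cv2.findContours(k,0,2)[0],key=cv2.contourArea);return k,cs
for n,c,b in(('s',S,(203,232,245,272)),('t',T,(220,195,250,235))):
    k,cs=mask(c,*b);print(n,cv2.boundingRect(cs))
    for y in range(b[1],b[3],1):
        x=np.where(k[y])[0]
        if len(x) and n=='t': print(y,x.min(),x.max(), onz(c,[[x.min()-.5,y],[x.max()+.5,y]],.062)[:,:2].round(4).tolist())
    print(cv2.approxPolyDP(cs,2,True).reshape(-1,2).tolist())
# hand-picked corners: FL,FR,RL,RR
s=[(222.7,261.5),(237.7,257.2),(209,240.6),(225,235.8)];t=[(225.3,225.3),(240.6,225.3),(228,199.2),(242.3,199.2)]
print(tri(S,s,T,t).round(4))
# iron front foot
h=cv2.cvtColor(T['color'],cv2.COLOR_RGB2HSV)
m=((h[...,1]<90)&(h[...,2]<110)).astype(np.uint8)*255;k=np.zeros_like(m);k[178:252,200:270]=m[178:252,200:270]
for y in range(182,250,3):
    x=np.where(k[y])[0]; print(y,x.min(),x.max(),onz(T,[[x.min()-.5,y],[x.max()+.5,y]],.054)[:,:2].round(3).tolist()) if len(x) else 0
for x in (212,222,232,242,252): 
    y=np.where(k[:,x])[0];print(x,y.max(),onz(T,[[x,y.max()+.5]],0)[0,:2].round(4))
E
```

```text
s (209, 236, 30, 30)
[[209, 241], [223, 265], [238, 259], [237, 253], [224, 236]]
t (225, 199, 18, 29)
199 228 240 [[0.6665, 0.2176], [0.666, 0.1665]]
200 227 242 [[0.662, 0.2213], [0.6613, 0.1585]]
201 227 242 [[0.6574, 0.2211], [0.6567, 0.1584]]
202 227 241 [[0.6528, 0.2208], [0.6522, 0.1622]]
203 227 241 [[0.6483, 0.2206], [0.6476, 0.162]]
204 227 241 [[0.6437, 0.2204], [0.6431, 0.1619]]
205 227 241 [[0.6392, 0.2202], [0.6386, 0.1618]]
206 227 241 [[0.6347, 0.22], [0.634, 0.1616]]
207 227 241 [[0.6301, 0.2198], [0.6295, 0.1615]]
208 227 241 [[0.6256, 0.2196], [0.625, 0.1614]]
209 226 241 [[0.6212, 0.2232], [0.6205, 0.1612]]
210 226 241 [[0.6167, 0.223], [0.6161, 0.1611]]
211 226 241 [[0.6122, 0.2228], [0.6116, 0.161]]
212 226 241 [[0.6078, 0.2226], [0.6071, 0.1608]]
213 226 241 [[0.6033, 0.2224], [0.6027, 0.1607]]
214 226 241 [[0.5989, 0.2222], [0.5983, 0.1606]]
215 226 240 [[0.5945, 0.222], [0.5939, 0.1643]]
216 225 240 [[0.5901, 0.2256], [0.5895, 0.1641]]
217 225 240 [[0.5857, 0.2254], [0.5851, 0.164]]
218 225 240 [[0.5813, 0.2252], [0.5807, 0.1639]]
219 225 240 [[0.5769, 0.225]
[... 1035 characters left out ...]
209 211 260 [[0.626, 0.283], [0.624, 0.088]]
212 210 260 [[0.613, 0.286], [0.611, 0.088]]
215 210 260 [[0.6, 0.285], [0.598, 0.088]]
218 209 259 [[0.586, 0.288], [0.584, 0.091]]
221 209 259 [[0.573, 0.287], [0.571, 0.091]]
224 215 259 [[0.56, 0.263], [0.558, 0.091]]
227 224 259 [[0.547, 0.228], [0.545, 0.091]]
230 257 259 [[0.532, 0.102], [0.532, 0.091]]
233 256 259 [[0.52, 0.106], [0.519, 0.091]]
236 256 258 [[0.507, 0.106], [0.507, 0.094]]
239 207 258 [[0.496, 0.289], [0.494, 0.094]]
242 207 258 [[0.484, 0.289], [0.482, 0.094]]
245 211 258 [[0.471, 0.273], [0.469, 0.094]]
212 244 [0.4993 0.2757]
222 245 [0.4947 0.2369]
232 245 [0.4943 0.1984]
242 245 [0.4939 0.1598]
252 245 [0.4935 0.1213]
```

Chosen: the iron waffle. It lies at about x 0.61, y 0.19, iron yaw ≈ -0.035 rad; its top triangulates to z ≈ 0.061, which agrees with the 0.062 given. Next I bring the hand round, which also clears the view of the warmer.

Emit:
carry_out --series '[{"travel":[0.6,0.5,1],"delta_rot":[0,0,-0.66],"fingers":-1},{"travel":[0.8,1,1],"delta_rot":[0,0,-0.66],"fingers":-1},{"travel":[1,1,1],"delta_rot":[0,0,-0.66],"fingers":-1},{"travel":[1,1,1],"delta_rot":[0,0,-0.66],"fingers":-1},{"travel":[1,1,0.5],"delta_rot":[0,0,-0.66],"fingers":-1}]' --squeeze 40

```text
clock: 0.92
tcp_pos: [0.2763, -0.4378, 0.3454]
orientation: [0.001, 1.0, -0.02, 0.0]
wrist_force: [0.8, -0.6, 0.2]
finger_gap: 0.0854
grip_force: 0.0
```

Emit:
carry_out --series '[{"travel":[1,1,0],"delta_rot":[0,0,0],"fingers":-1},{"travel":[1,1,0],"delta_rot":[0,0,0],"fingers":-1},{"travel":[1,1,0],"delta_rot":[0,0,0],"fingers":-1},{"travel":[0.5,1,0],"delta_rot":[0,0,0],"fingers":-1},{"travel":[0,1,0],"delta_rot":[0,0,0],"fingers":-1}]'

```text
clock: 1.55
tcp_pos: [0.3637, -0.3123, 0.3436]
orientation: [-0.0, 1.0, -0.018, -0.0]
wrist_force: [0.0, -0.1, -0.2]
finger_gap: 0.0856
grip_force: 0.0
```

Emit:
carry_out --series '[{"travel":[0,1,0],"delta_rot":[0,0,0],"fingers":-1},{"travel":[0,1,0],"delta_rot":[0,0,0],"fingers":-1},{"travel":[0,1,0],"delta_rot":[0,0,0],"fingers":-1},{"travel":[0,1,0],"delta_rot":[0,0,0],"fingers":-1},{"travel":[0,1,0],"delta_rot":[0,0,0],"fingers":-1}]'

```text
clock: 2.17
tcp_pos: [0.3626, -0.1871, 0.3439]
orientation: [0.0, 1.0, -0.019, 0.0]
wrist_force: [0.0, 0.6, 0.5]
finger_gap: 0.0852
grip_force: 0.0
```

Emit:
carry_out --series '[{"travel":[0,1,0],"delta_rot":[0,-0.8,0],"fingers":-1},{"travel":[0,1,0],"delta_rot":[0,-0.8,0],"fingers":-1},{"travel":[0,1,0],"delta_rot":[0,-0.8,0],"fingers":-1},{"travel":[0,1,0],"delta_rot":[0,-0.8,0],"fingers":-1},{"travel":[0,1,0],"delta_rot":[0,-0.8,0],"fingers":-1}]'

```text
clock: 2.8
tcp_pos: [0.3625, -0.0622, 0.3439]
orientation: [-0.004, 0.98, -0.019, 0.2]
wrist_force: [0.4, 0.8, 0.4]
finger_gap: 0.0855
grip_force: 0.0
```

Emit:
carry_out --series '[{"travel":[0,1,0],"delta_rot":[0,-0.8,0],"fingers":-1},{"travel":[0,1,0],"delta_rot":[0,-0.4,0],"fingers":-1},{"travel":[0,1,0],"delta_rot":[0,0,0],"fingers":-1},{"travel":[0,1,0],"delta_rot":[0,0,0],"fingers":-1},{"travel":[0,1,0],"delta_rot":[0,0,0],"fingers":-1}]'

```text
clock: 3.42
tcp_pos: [0.3622, 0.0626, 0.344]
orientation: [-0.005, 0.966, -0.019, 0.258]
wrist_force: [0.3, -0.3, -0.3]
finger_gap: 0.085
grip_force: 0.0
```

```bash
python3 - <<'E'
from h import *
S,T=cam('scene'),cam('top')
cv2.imwrite('pics/c2.png',np.hstack([cv2.resize(S['color'][160:310,250:400,::-1],(400,400)),cv2.resize(T['color'][165:285,270:390,::-1],(400,400))]))
s=env.get_state();print(s['clock'],s['tcp_pos'],s['orientation'],s['joint_pos'])
E
```

```text
3.525 [0.36200974 0.06415011 0.34384943] [-0.00577247  0.96617679 -0.01586883  0.25732718] [-0.0797714  -0.55370359 -0.56236054  1.04308296  0.04262954  3.10598745]
```

View pics/c2.png

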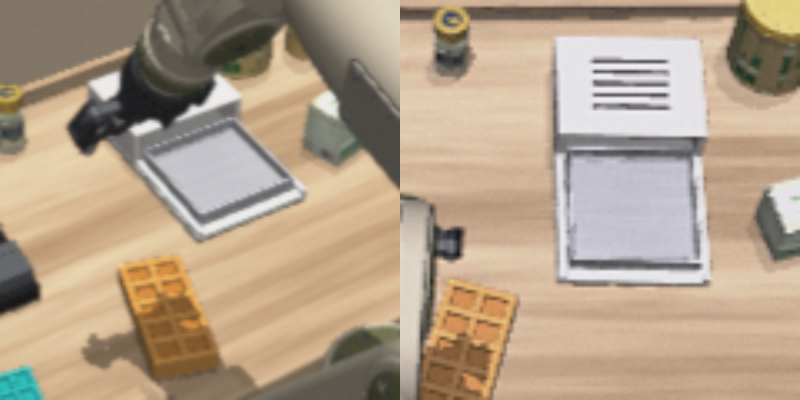

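The picture shows the drawn-out tray at top ≈ (340,227), with the bed's front edge at top ≈ (318,250)–(362,250). The larger waffle decoy is at top ≈ (290,268). Joint 6 is near its limit, so the hand needs a half turn about its own axis.

```bash
python3 - <<'E'
from h import *
from scipy.spatial.transform import Rotation as R
S,T=cam('scene'),cam('top')
t=lambda u,v:(270+(u-400)/3.3333-.35,165+v/3.3333-.35)
s=lambda u,v:(250+u/2.6667-.3,160+v/2.6667-.3)
print('bed front z.014',onz(T,[t(560,280),t(708,282)],.014).round(4).tolist())
tc=[t(566,264),t(700,266),t(569,152),t(693,152)]
print('tray rim z.036',onz(T,tc,.036).round(4).tolist())
print('tri',tri(S,[s(203,222),s(301,187),s(146,160),s(234,121)],T,tc).round(4).tolist())
print('roof front z.07',onz(T,[t(556,137),t(706,139)],.07).round(4).tolist())
q=env.get_state()['orientation'];print(R.from_quat(np.r_[q[1:],q[0]]).as_matrix().round(3))
E
```

```text
bed front z.014 [[0.4709, -0.1295, 0.014], [0.4666, -0.2982, 0.014]]
tray rim z.036 [[0.4804, -0.1352, 0.036], [0.4763, -0.2867, 0.036], [0.6267, -0.1469, 0.036], [0.6252, -0.2932, 0.036]]
tri [[0.479, -0.1369, 0.0334, 0.0056], [0.4748, -0.2908, 0.0279, 0.0112], [0.6354, -0.15, 0.0175, 0.0041], [0.6273, -0.2945, 0.0312, 0.0014]]
roof front z.07 [[0.6274, -0.1291, 0.07], [0.6228, -0.303, 0.07]]
[[ 0.867 -0.031  0.497]
 [-0.036 -0.999  0.001]
 [ 0.497 -0.019 -0.868]]
```

Emit:
carry_out --series '[{"travel":[0,0.5,0],"delta_rot":[-0.573,0,1],"fingers":-1},{"travel":[0,0.5,0],"delta_rot":[-0.573,0,1],"fingers":-1},{"travel":[0,0.5,0],"delta_rot":[-0.573,0,1],"fingers":-1},{"travel":[0,0.5,0],"delta_rot":[-0.573,0,1],"fingers":-1},{"travel":[0,0.5,0],"delta_rot":[-0.573,0,1],"fingers":-1}]'

```text
clock: 4.25
tcp_pos: [0.3631, 0.1232, 0.3437]
orientation: [0.069, 0.932, 0.257, 0.247]
wrist_force: [-0.4, 0.4, 0.1]
finger_gap: 0.0855
grip_force: 0.0
```

Emit:
carry_out --series '[{"travel":[0,0.5,0],"delta_rot":[-0.573,0,1],"fingers":-1},{"travel":[0,0.5,0],"delta_rot":[-0.573,0,1],"fingers":-1},{"travel":[0,0.5,0],"delta_rot":[-0.573,0,1],"fingers":-1},{"travel":[0,0.5,0],"delta_rot":[-0.573,0,1],"fingers":-1},{"travel":[0,0.5,0],"delta_rot":[-0.573,0,1],"fingers":-1}]'

```text
clock: 4.88
tcp_pos: [0.3634, 0.1857, 0.3436]
orientation: [0.137, 0.82, 0.511, 0.217]
wrist_force: [0.7, -0.2, 0.1]
finger_gap: 0.0854
grip_force: 0.0
```

Emit:
carry_out --series '[{"travel":[0.4,0,-0.4],"delta_rot":[-0.573,0,1],"fingers":-1},{"travel":[0.4,0,-0.4],"delta_rot":[-0.573,0,1],"fingers":-1},{"travel":[0.4,0,-0.4],"delta_rot":[-0.573,0,1],"fingers":-1},{"travel":[0.4,0,-0.4],"delta_rot":[-0.573,0,1],"fingers":-1},{"travel":[0.4,0,-0.4],"delta_rot":[-0.573,0,1],"fingers":-1}]'

```text
clock: 5.5
tcp_pos: [0.4137, 0.185, 0.2933]
orientation: [0.193, 0.641, 0.723, 0.17]
wrist_force: [0.0, 0.3, 0.2]
finger_gap: 0.0856
grip_force: 0.0
```

Emit:
carry_out --series '[{"travel":[0.4,0,-0.4],"delta_rot":[-0.573,0,1],"fingers":-1},{"travel":[0.4,0,-0.4],"delta_rot":[-0.573,0,1],"fingers":-1},{"travel":[0.4,0,-0.4],"delta_rot":[-0.573,0,1],"fingers":-1},{"travel":[0.4,0,-0.4],"delta_rot":[-0.573,0,1],"fingers":-1},{"travel":[0.4,0,-0.4],"delta_rot":[-0.573,0,1],"fingers":-1}]'

```text
clock: 6.12
tcp_pos: [0.4637, 0.1848, 0.2433]
orientation: [0.233, 0.409, 0.876, 0.108]
wrist_force: [-0.9, -0.7, 0.1]
finger_gap: 0.0852
grip_force: 0.0
```

Emit:
carry_out --series '[{"travel":[0.4,0,-0.4],"delta_rot":[-0.573,0,1],"fingers":-1},{"travel":[0.4,0,-0.4],"delta_rot":[-0.573,0,1],"fingers":-1},{"travel":[0.4,0,-0.4],"delta_rot":[-0.573,0,1],"fingers":-1},{"travel":[0.4,0,-0.4],"delta_rot":[-0.573,0,1],"fingers":-1},{"travel":[0.4,0,-0.4],"delta_rot":[-0.573,0,1],"fingers":-1}]'

```text
clock: 6.75
tcp_pos: [0.5137, 0.1846, 0.1932]
orientation: [0.254, 0.143, 0.956, 0.037]
wrist_force: [-0.3, 0.0, -0.0]
finger_gap: 0.0857
grip_force: 0.0
```

Emit:
carry_out --series '[{"travel":[0.4,0,-0.4],"delta_rot":[-0.573,0,1],"fingers":-1},{"travel":[0.4,0,-0.4],"delta_rot":[-0.573,0,1],"fingers":-1},{"travel":[0,0,0],"delta_rot":[-0.14,0,0.25],"fingers":-1},{"travel":[0,0,0],"delta_rot":[0,0,0],"fingers":-1}]'

```text
clock: 7.25
tcp_pos: [0.533, 0.1856, 0.1739]
orientation: [0.257, 0.02, 0.966, 0.005]
wrist_force: [0.2, 0.3, -0.4]
finger_gap: 0.0855
grip_force: 0.0
```

```bash
cat > st.py <<'E'
from h import *
from scipy.spatial.transform import Rotation as R
s=env.get_state();q=s['orientation'];M=R.from_quat(np.r_[q[1:],q[0]]).as_matrix()
print(s['clock'],s['tcp_pos'].round(4),s['joint_pos'].round(2));print(M.round(3))
E
python3 st.py; python3 - <<'E'
from h import *
S,T=cam('scene'),cam('top')
cv2.imwrite('pics/c3.png',np.hstack([cv2.resize(S['color'][180:300,170:290,::-1],(400,400),interpolation=2),cv2.resize(T['color'][190:255,310:375,::-1],(400,400),interpolation=2)]))
E
```

```text
7.25 [0.533  0.1856 0.1739] [ 0.26 -0.03 -0.65  0.44 -0.13  0.27]
[[-0.867  0.037  0.497]
 [ 0.042  0.999 -0.001]
 [-0.497  0.02  -0.868]]
```

View pics/c3.png

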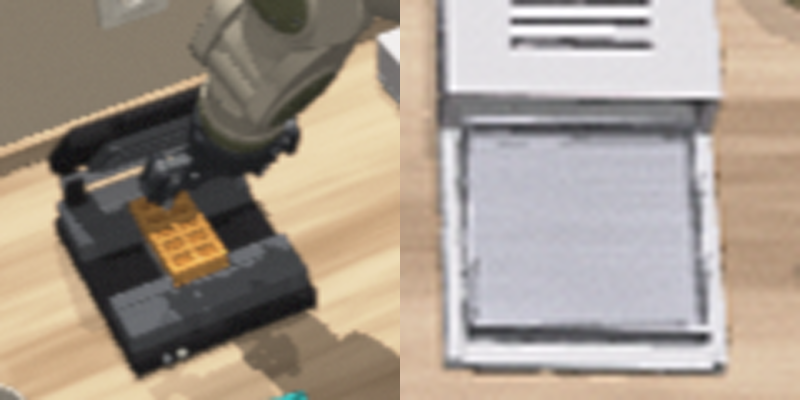

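Emit:
carry_out --series '[{"travel":[0.35,0.04,-0.54],"delta_rot":[-0.2,0,0],"fingers":-1},{"travel":[0.35,0.04,-0.54],"delta_rot":[0,0,0],"fingers":-1},{"travel":[0.35,0.04,-0.54],"delta_rot":[0,0,0],"fingers":-1},{"travel":[0.35,0.04,-0.54],"delta_rot":[0,0,0],"fingers":-1},{"travel":[0.35,0,-0.54],"delta_rot":[0,0,0],"fingers":-1}]'

```text
clock: 7.98
tcp_pos: [0.5771, 0.1909, 0.1051]
orientation: [0.257, 0.016, 0.966, -0.004]
wrist_force: [-0.2, -0.5, -0.7]
finger_gap: 0.0852
grip_force: 0.0
```

Emit:
carry_out --series '[{"travel":[0.35,0,-0.54],"delta_rot":[0,0,0],"fingers":-1},{"travel":[0.35,0,-0.54],"delta_rot":[0,0,0],"fingers":-1},{"travel":[0.35,0,-0.54],"delta_rot":[0,0,0],"fingers":-1},{"travel":[0,0,0],"delta_rot":[0,0,0],"fingers":-1}]'

```text
clock: 8.48
tcp_pos: [0.6027, 0.1904, 0.0641]
orientation: [0.256, 0.017, 0.966, -0.005]
wrist_force: [-0.8, -0.3, 0.3]
finger_gap: 0.0855
grip_force: 0.0
```

```bash
python3 st.py; python3 - <<'E'
from h import *
S,T=cam('scene'),cam('top')
cv2.imwrite('pics/c4.png',np.hstack([cv2.resize(S['color'][200:300,180:280,::-1],(400,400),interpolation=2),cv2.resize(T['color'][170:250,195:275,::-1],(400,400),interpolation=2)]))
U=lambda u,v:((u-400)/6.154+310-.42,190+v/6.154-.42)
print('bed',onz(T,[U(447,365),U(722,368)],.014).round(4).tolist())
print('tray',onz(T,[U(464,338),U(709,340),U(467,125),U(692,125)],.036).round(4).tolist())
E
```

```text
8.475 [0.6027 0.1904 0.0641] [ 0.24  0.24 -0.67  0.16 -0.14  0.24]
[[-0.868  0.034  0.496]
 [ 0.029  0.999 -0.018]
 [-0.496 -0.001 -0.868]]
bed [[0.4699, -0.1278, 0.014], [0.466, -0.2976, 0.014]]
tray [[0.4776, -0.1371, 0.036], [0.4747, -0.287, 0.036], [0.6283, -0.1474, 0.036], [0.6268, -0.2913, 0.036]]
```

View pics/c4.png

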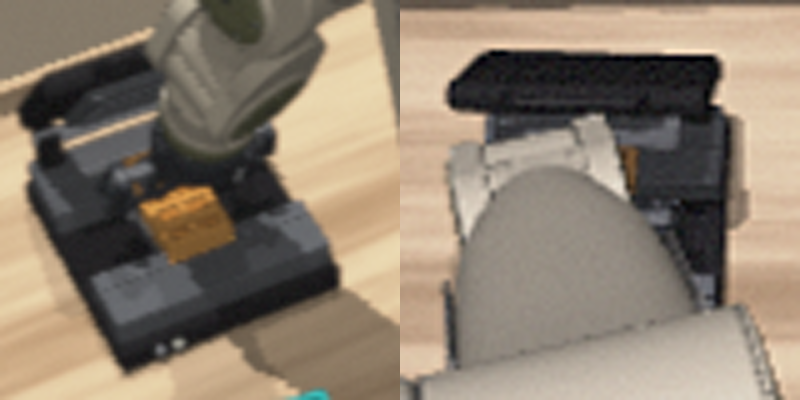

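The picture shows the open fingers astride the waffle under the lid, with nothing touching. I'll go the last 25 mm down, then close.

Emit:
carry_out --series '[{"travel":[0.32,0,-0.5],"delta_rot":[0,0,0],"fingers":-1},{"travel":[0.32,-0.02,-0.5],"delta_rot":[0,0,0],"fingers":-1},{"travel":[0,0,0],"delta_rot":[0,0,0],"fingers":-1}]'

```text
clock: 8.95
tcp_pos: [0.6186, 0.1899, 0.0391]
orientation: [0.256, 0.016, 0.966, -0.005]
wrist_force: [-0.5, 0.2, -0.3]
finger_gap: 0.0857
grip_force: 0.0
```

Emit:
carry_out --series '[{"travel":[0,0,0],"delta_rot":[0,0,0],"fingers":-0.45},{"travel":[0,0,0],"delta_rot":[0,0,0],"fingers":-0.45},{"travel":[0,0,0],"delta_rot":[0,0,0],"fingers":-0.45}]' --squeeze 20

```text
clock: 9.32
tcp_pos: [0.619, 0.1904, 0.0412]
orientation: [0.258, 0.016, 0.966, -0.004]
wrist_force: [-0.2, -0.7, -0.2]
finger_gap: 0.0617
grip_force: 0.0
```

Emit:
carry_out --series '[{"travel":[0,0,0],"delta_rot":[0,0,0],"fingers":-0.2},{"travel":[0,0,0],"delta_rot":[0,0,0],"fingers":-0.2},{"travel":[0,0,0],"delta_rot":[0,0,0],"fingers":-0.2}]'

```text
clock: 9.7
tcp_pos: [0.6191, 0.1904, 0.0413]
orientation: [0.258, 0.016, 0.966, -0.004]
wrist_force: [-3.0, -1.0, 5.3]
finger_gap: 0.0576
grip_force: 23.2
```

Emit:
carry_out --series '[{"travel":[0,0,0.02],"delta_rot":[0,0,0],"fingers":0.2},{"travel":[-0.1,0,0],"delta_rot":[0,0,0],"fingers":0.2},{"travel":[-0.1,0.01,0],"delta_rot":[0,0,0],"fingers":0.2},{"travel":[0,0,0],"delta_rot":[0,0,0],"fingers":0.2}]' --squeeze 40

```text
clock: 10.2
tcp_pos: [0.6139, 0.1904, 0.0414]
orientation: [0.258, 0.016, 0.966, -0.004]
wrist_force: [-0.6, 0.2, 3.0]
finger_gap: 0.057
grip_force: 43.0
```

Emit:
carry_out --series '[{"travel":[-0.08,0,0],"delta_rot":[0,0,0],"fingers":0.2},{"travel":[-0.04,0,0],"delta_rot":[0,0,0],"fingers":0.2},{"travel":[0,0,0],"delta_rot":[0,0,0],"fingers":0.2}]'

```text
clock: 10.58
tcp_pos: [0.6109, 0.1905, 0.0414]
orientation: [0.258, 0.016, 0.966, -0.004]
wrist_force: [-0.2, -0.4, 2.5]
finger_gap: 0.0573
grip_force: 43.0
```

Emit:
carry_out --series '[{"travel":[-0.04,0,0],"delta_rot":[0,0,0],"fingers":0.2},{"travel":[0,0,0],"delta_rot":[0,0,0],"fingers":0.2}]'

```text
clock: 10.82
tcp_pos: [0.61, 0.1905, 0.0414]
orientation: [0.258, 0.016, 0.966, -0.004]
wrist_force: [0.7, 0.1, 1.7]
finger_gap: 0.057
grip_force: 42.9
```

Emit:
carry_out --series '[{"travel":[-0.03,0,0],"delta_rot":[0,0,0],"fingers":0.2},{"travel":[0,0,0],"delta_rot":[0,0,0],"fingers":0.2}]'

```text
clock: 11.08
tcp_pos: [0.6093, 0.1905, 0.0414]
orientation: [0.258, 0.016, 0.966, -0.004]
wrist_force: [1.0, 0.2, 2.5]
finger_gap: 0.0573
grip_force: 42.9
```

Emit:
carry_out --series '[{"travel":[-0.03,0,0],"delta_rot":[0,0,0],"fingers":0.2},{"travel":[0,0,0],"delta_rot":[0,0,0],"fingers":0.2}]'

```text
clock: 11.32
tcp_pos: [0.6085, 0.1905, 0.0414]
orientation: [0.258, 0.016, 0.966, -0.004]
wrist_force: [1.0, -0.9, 2.4]
finger_gap: 0.0576
grip_force: 42.9
```

Emit:
carry_out --series '[{"travel":[-0.03,0,0],"delta_rot":[0,0,0],"fingers":0.2},{"travel":[0,0,0],"delta_rot":[0,0,0],"fingers":0.2}]'

```text
clock: 11.58
tcp_pos: [0.6077, 0.1905, 0.0414]
orientation: [0.258, 0.016, 0.966, -0.004]
wrist_force: [1.2, -0.6, 2.2]
finger_gap: 0.0572
grip_force: 42.9
```

Emit:
carry_out --series '[{"travel":[-0.03,0,0],"delta_rot":[0,0,0],"fingers":0.2},{"travel":[0,0,0],"delta_rot":[0,0,0],"fingers":0.2}]'

```text
clock: 11.82
tcp_pos: [0.6073, 0.1905, 0.0414]
orientation: [0.258, 0.017, 0.966, -0.004]
wrist_force: [3.6, 0.2, 0.2]
finger_gap: 0.0575
grip_force: 43.6
```

Emit:
carry_out --series '[{"travel":[-0.02,0,0],"delta_rot":[0,0,0],"fingers":0.2},{"travel":[0,0,0],"delta_rot":[0,0,0],"fingers":0.2}]'

```text
clock: 12.08
tcp_pos: [0.6072, 0.1905, 0.0416]
orientation: [0.258, 0.017, 0.966, -0.004]
wrist_force: [6.1, 0.5, -2.1]
finger_gap: 0.0575
grip_force: 43.8
```

The front wall is felt (6 N). I'll relieve it slightly and lift straight up.

Emit:
carry_out --series '[{"travel":[0.04,0,0],"delta_rot":[0,0,0],"fingers":0.2},{"travel":[0,0,0.1],"delta_rot":[0,0,0],"fingers":0.2},{"travel":[0,0,0.2],"delta_rot":[0,0,0],"fingers":0.2},{"travel":[0,0,0.2],"delta_rot":[0,0,0],"fingers":0.2}]'

```text
clock: 12.58
tcp_pos: [0.6072, 0.1902, 0.0533]
orientation: [0.257, 0.016, 0.966, -0.005]
wrist_force: [4.8, 0.0, -3.7]
finger_gap: 0.057
grip_force: 45.0
```

Emit:
carry_out --series '[{"travel":[0,0,0.3],"delta_rot":[0,0,0],"fingers":0.2},{"travel":[-0.1,0,0.3],"delta_rot":[0,0,0],"fingers":0.2},{"travel":[-0.3,0,0.4],"delta_rot":[0,0,0],"fingers":0.2},{"travel":[-0.3,0,0.4],"delta_rot":[0,0,0],"fingers":0.2},{"travel":[-0.3,0,0.4],"delta_rot":[0,0,0],"fingers":0.2}]'

```text
clock: 13.2
tcp_pos: [0.5815, 0.1906, 0.0995]
orientation: [0.257, 0.016, 0.966, -0.004]
wrist_force: [1.4, -0.8, -1.1]
finger_gap: 0.0573
grip_force: 45.5
```

Emit:
carry_out --series '[{"travel":[-0.4,0,0.5],"delta_rot":[0,0,0],"fingers":0.2},{"travel":[-0.4,0,0.5],"delta_rot":[0,0,0],"fingers":0.2},{"travel":[-0.5,0,0.5],"delta_rot":[0,0,0],"fingers":0.2},{"travel":[-0.5,0,0.4],"delta_rot":[0,0,0],"fingers":0.2},{"travel":[-0.5,0,0.3],"delta_rot":[0,0,0],"fingers":0.2}]'

```text
clock: 13.82
tcp_pos: [0.5241, 0.1906, 0.1547]
orientation: [0.258, 0.016, 0.966, -0.004]
wrist_force: [-0.6, 0.4, -1.6]
finger_gap: 0.057
grip_force: 45.5
```

```bash
python3 st.py; python3 - <<'E'
from h import *
S=cam('scene')
cv2.imwrite('pics/c5.png',cv2.resize(S['color'][180:300,170:290,::-1],(500,500),interpolation=2))
E
```

```text
13.825 [0.5241 0.1906 0.1547] [ 0.29 -0.01 -0.69  0.39 -0.16  0.28]
[[-0.867  0.034  0.498]
 [ 0.029  0.999 -0.017]
 [-0.498  0.    -0.867]]
```

View pics/c5.png

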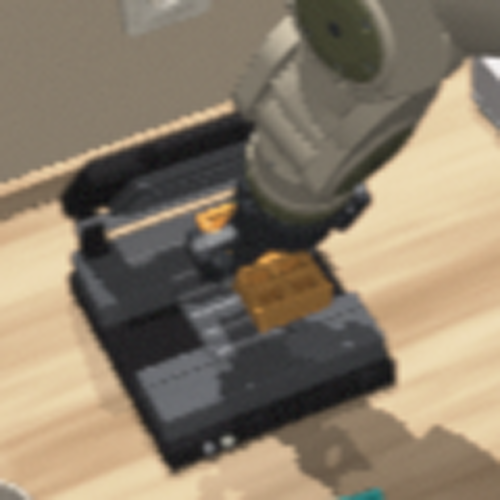

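```bash
python3 - <<'E'
from h import *
S=cam('scene')
h=cv2.cvtColor(S['color'],cv2.COLOR_RGB2HSV);m=cv2.inRange(h,(5,110,60),(28,255,255));k=np.zeros_like(m);k[222:262,212:252]=m[222:262,212:252]
for y in range(226,262):
    x=np.where(k[y])[0]
    if len(x):print(y,x.min(),x.max(),end='; ')
print()
for th in(-.1,0,.1):
  P=[]
  for x in(-.06,.06):
    for y in(.029,-.029):
      for z in(.0,.022):
        xx=x*np.cos(th)+(z-.011)*np.sin(th);zz=-x*np.sin(th)+(z-.011)*np.cos(th)+.011
        P.append([.519+xx-(-.03)*0+y*.03, .1906+y-.03*xx,.153+zz])
  print(th,proj(S,np.array(P)).round(1).tolist())
E
```

```text
229 223 226; 230 220 226; 231 218 225; 232 217 225; 233 217 224; 234 218 223; 235 219 221; 240 234 242; 241 233 244; 242 232 245; 243 230 245; 244 228 246; 245 227 247; 246 227 247; 247 227 248; 248 226 249; 249 226 249; 250 228 249; 251 228 249; 252 229 248; 253 229 248; 254 230 245; 255 230 243; 256 231 241; 257 231 238; 258 232 235; 
-0.1 [[232.3, 261.1], [232.1, 256.5], [249.6, 254.5], [249.5, 249.8], [216.5, 234.8], [216.1, 230.2], [233.1, 228.8], [232.9, 224.1]]
0 [[232.4, 260.1], [231.8, 254.9], [249.6, 253.4], [249.3, 248.2], [216.8, 236.4], [216.1, 231.3], [233.4, 230.4], [232.9, 225.3]]
0.1 [[232.3, 258.8], [231.5, 253.2], [249.7, 252.1], [249.0, 246.6], [217.1, 238.0], [216.2, 232.6], [233.7, 232.0], [232.9, 226.5]]
```

Held and nearly flat, with corners within about 2 px of the flat prediction. Next I carry it over the tray, whose centre is near (0.552, -0.216) at yaw ≈ -0.03.

Emit:
carry_out --series '[{"travel":[0,-0.4,0.4],"delta_rot":[0,0,0],"fingers":0.2},{"travel":[0,-0.8,0.4],"delta_rot":[0,0,0],"fingers":0.2},{"travel":[0,-1,0],"delta_rot":[0,0,0],"fingers":0.2},{"travel":[0,-1,0],"delta_rot":[0,0,0],"fingers":0.2},{"travel":[0,-1,0],"delta_rot":[0,0,0],"fingers":0.2}]'

```text
clock: 14.55
tcp_pos: [0.5252, 0.084, 0.1741]
orientation: [0.258, 0.017, 0.966, -0.005]
wrist_force: [0.8, -0.3, -1.1]
finger_gap: 0.0571
grip_force: 45.6
```

Emit:
carry_out --series '[{"travel":[0.1,-1,0],"delta_rot":[0,0,0],"fingers":0.2},{"travel":[0.2,-1,0],"delta_rot":[0,0,0],"fingers":0.2},{"travel":[0.2,-1,0],"delta_rot":[0,0,0],"fingers":0.2},{"travel":[0.2,-1,0],"delta_rot":[0,0,0],"fingers":0.2},{"travel":[0.2,-1,0],"delta_rot":[0,0,0],"fingers":0.2}]'

```text
clock: 15.18
tcp_pos: [0.5477, -0.0413, 0.1741]
orientation: [0.258, 0.017, 0.966, -0.005]
wrist_force: [0.6, 0.6, -1.6]
finger_gap: 0.0571
grip_force: 45.6
```

Emit:
carry_out --series '[{"travel":[0.2,-1,0],"delta_rot":[0,0,0],"fingers":0.2},{"travel":[0.2,-1,0],"delta_rot":[0,0,0],"fingers":0.2},{"travel":[0,-1,-0.4],"delta_rot":[0,0,0],"fingers":0.2},{"travel":[0,-1,-0.6],"delta_rot":[0,0,0],"fingers":0.2},{"travel":[0,-1,-0.8],"delta_rot":[0,0,0],"fingers":0.2}]'

```text
clock: 15.8
tcp_pos: [0.5579, -0.1668, 0.1293]
orientation: [0.258, 0.017, 0.966, -0.005]
wrist_force: [-0.1, -0.2, -0.7]
finger_gap: 0.057
grip_force: 45.6
```

Emit:
carry_out --series '[{"travel":[0,-1,-0.8],"delta_rot":[0,0,0],"fingers":0.2},{"travel":[0,-0.7,-0.6],"delta_rot":[0,0,0],"fingers":0.2},{"travel":[0,-0.3,-0.4],"delta_rot":[0,0,0],"fingers":0.2},{"travel":[0,0,0],"delta_rot":[0,0,0],"fingers":0.2}]'

```text
clock: 16.3
tcp_pos: [0.5569, -0.2145, 0.0829]
orientation: [0.257, 0.017, 0.966, -0.004]
wrist_force: [-0.0, -0.1, -1.1]
finger_gap: 0.0574
grip_force: 45.5
```

```bash
python3 st.py; python3 - <<'E'
from h import *
S,T=cam('scene'),cam('top')
cv2.imwrite('pics/c6.png',np.hstack([cv2.resize(S['color'][170:270,260:360,::-1],(400,400),interpolation=2),cv2.resize(T['color'][180:260,300:380,::-1],(400,400),interpolation=2)]))
E
```

```text
16.3 [ 0.5569 -0.2145  0.0829] [-0.65  0.16 -0.7   0.27  0.29 -0.55]
[[-0.867  0.035  0.496]
 [ 0.031  0.999 -0.016]
 [-0.497  0.001 -0.868]]
```

View pics/c6.png

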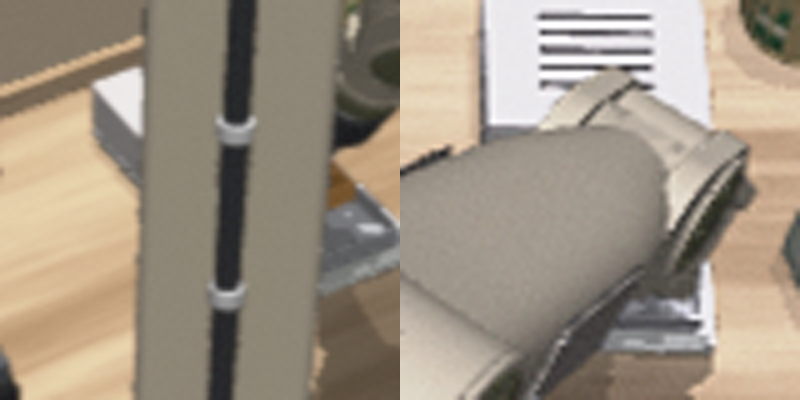

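The arm hides the tray here: scene shows only its right corner near (358,225), top only the front edge near (362,248). I'll go by the measurement and lower by feel.

Emit:
carry_out --series '[{"travel":[0,0,-0.45],"delta_rot":[0,0,0],"fingers":0.2},{"travel":[0,0,-0.45],"delta_rot":[0,0,0],"fingers":0.2},{"travel":[0,0,-0.45],"delta_rot":[0,0,0],"fingers":0.2},{"travel":[0,0,-0.45],"delta_rot":[0,0,0],"fingers":0.2},{"travel":[0,0,-0.35],"delta_rot":[0,0,0],"fingers":0.2}]'

```text
clock: 17.02
tcp_pos: [0.5571, -0.2142, 0.0289]
orientation: [0.257, 0.016, 0.966, -0.004]
wrist_force: [0.0, 0.2, -1.2]
finger_gap: 0.0571
grip_force: 45.5
```

Emit:
carry_out --series '[{"travel":[0,0,-0.1],"delta_rot":[0,0,0],"fingers":0.2},{"travel":[0,0,-0.06],"delta_rot":[0,0,0],"fingers":0.2},{"travel":[0,0,0],"delta_rot":[0,0,0],"fingers":0.2}]'

```text
clock: 17.4
tcp_pos: [0.5576, -0.2147, 0.0263]
orientation: [0.258, 0.016, 0.966, -0.005]
wrist_force: [-0.1, 0.1, -1.3]
finger_gap: 0.0572
grip_force: 45.5
```

Emit:
carry_out --series '[{"travel":[0,0,-0.06],"delta_rot":[0,0,0],"fingers":0.2},{"travel":[0,0,-0.04],"delta_rot":[0,0,0],"fingers":0.2},{"travel":[0,0,0],"delta_rot":[0,0,0],"fingers":0.2}]'

```text
clock: 17.77
tcp_pos: [0.5574, -0.2145, 0.0236]
orientation: [0.258, 0.016, 0.966, -0.004]
wrist_force: [0.6, 0.0, -1.3]
finger_gap: 0.0574
grip_force: 45.5
```

Emit:
carry_out --series '[{"travel":[0,0,-0.04],"delta_rot":[0,0,0],"fingers":0.2},{"travel":[0,0,-0.02],"delta_rot":[0,0,0],"fingers":0.2},{"travel":[0,0,0],"delta_rot":[0,0,0],"fingers":0.2}]'

```text
clock: 18.15
tcp_pos: [0.5574, -0.2145, 0.022]
orientation: [0.257, 0.016, 0.966, -0.004]
wrist_force: [-0.1, -0.6, -1.1]
finger_gap: 0.0571
grip_force: 45.5
```

Emit:
carry_out --series '[{"travel":[0,0,-0.04],"delta_rot":[0,0,0],"fingers":0.2},{"travel":[0,0,-0.02],"delta_rot":[0,0,0],"fingers":0.2},{"travel":[0,0,0],"delta_rot":[0,0,0],"fingers":0.2}]'

```text
clock: 18.52
tcp_pos: [0.5574, -0.2145, 0.0205]
orientation: [0.257, 0.016, 0.966, -0.004]
wrist_force: [-0.3, 0.2, -0.7]
finger_gap: 0.0571
grip_force: 45.5
```

Emit:
carry_out --series '[{"travel":[0,0,-0.03],"delta_rot":[0,0,0],"fingers":0.2},{"travel":[0,0,0],"delta_rot":[0,0,0],"fingers":0.2}]'

```text
clock: 18.77
tcp_pos: [0.5574, -0.2144, 0.0198]
orientation: [0.257, 0.016, 0.966, -0.004]
wrist_force: [0.1, -0.4, -0.4]
finger_gap: 0.0573
grip_force: 45.5
```

Emit:
carry_out --series '[{"travel":[0,0,-0.04],"delta_rot":[0,0,0],"fingers":0.2},{"travel":[0,0,0],"delta_rot":[0,0,0],"fingers":0.2}]'

```text
clock: 19.02
tcp_pos: [0.5578, -0.2146, 0.0195]
orientation: [0.258, 0.016, 0.966, -0.004]
wrist_force: [-2.4, 1.1, 4.8]
finger_gap: 0.0572
grip_force: 46.2
```

Down on the tray floor at TCP z 0.0195 (predicted 0.0196). Releasing.

Emit:
carry_out --series '[{"travel":[0,0,0],"delta_rot":[0,0,0],"fingers":-0.4},{"travel":[0,0,0],"delta_rot":[0,0,0],"fingers":-0.55},{"travel":[0,0,0],"delta_rot":[0,0,0],"fingers":-0.7},{"travel":[0,0,0],"delta_rot":[0,0,0],"fingers":-0.7},{"travel":[0,0,0],"delta_rot":[0,0,0],"fingers":-0.7}]'

```text
clock: 19.65
tcp_pos: [0.5574, -0.2145, 0.0188]
orientation: [0.258, 0.016, 0.966, -0.004]
wrist_force: [0.1, -0.4, -1.0]
finger_gap: 0.0727
grip_force: 0.0
```

Emit:
carry_out --series '[{"travel":[-0.12,0,0.2],"delta_rot":[0,0,0],"fingers":-0.7},{"travel":[-0.17,0,0.3],"delta_rot":[0,0,0],"fingers":-0.7},{"travel":[-0.3,0,0.5],"delta_rot":[0,0,0],"fingers":-0.7},{"travel":[-0.5,0,0.8],"delta_rot":[0,0,0],"fingers":-0.7},{"travel":[-0.6,0,1],"delta_rot":[0,0,0],"fingers":-0.7}]'

```text
clock: 20.27
tcp_pos: [0.5143, -0.2142, 0.0899]
orientation: [0.257, 0.016, 0.966, -0.004]
wrist_force: [-0.1, -0.9, -0.5]
finger_gap: 0.0727
grip_force: 0.0
```

Emit:
carry_out --series '[{"travel":[-0.8,0,1],"delta_rot":[0,0,0],"fingers":0},{"travel":[-1,0,1],"delta_rot":[0,0,0],"fingers":1},{"travel":[-1,0,0],"delta_rot":[0,0,0],"fingers":1},{"travel":[-1,0,0],"delta_rot":[0,0,0],"fingers":1}]'

```text
clock: 20.78
tcp_pos: [0.4193, -0.2146, 0.1403]
orientation: [0.258, 0.016, 0.966, -0.005]
wrist_force: [0.1, 0.2, -0.6]
finger_gap: 0.0008
grip_force: 0.0
```

```bash
python3 st.py; python3 - <<'E'
from h import *
S,T=cam('scene'),cam('top')
cv2.imwrite('pics/c7.png',np.hstack([cv2.resize(S['color'][170:270,260:360,::-1],(400,400),interpolation=2),cv2.resize(T['color'][180:260,300:380,::-1],(400,400),interpolation=2)]))
h=cv2.cvtColor(T['color'],cv2.COLOR_RGB2HSV);m=cv2.inRange(h,(5,110,60),(28,255,255));k=np.zeros_like(m);k[205:250,318:365]=m[205:250,318:365]
k=cv2.morphologyEx(k,cv2.MORPH_CLOSE,np.ones((3,3)));c=max(cv2.findContours(k,0,2)[0],key=cv2.contourArea);r=cv2.minAreaRect(c);print(r,onz(T,cv2.boxPoints(r),.04).round(4).tolist())
E
```

```text
20.775 [ 0.4193 -0.2146  0.1403] [-0.9  -0.14 -0.82  0.53  0.39 -0.79]
[[-0.866  0.034  0.499]
 [ 0.028  0.999 -0.019]
 [-0.499 -0.002 -0.867]]
((338.0, 221.5), (15.0, 14.0), 90.0) [[0.6071, -0.1871, 0.04], [0.6065, -0.2417, 0.04], [0.5404, -0.2362, 0.04], [0.541, -0.1826, 0.04]]
```

View pics/c7.png

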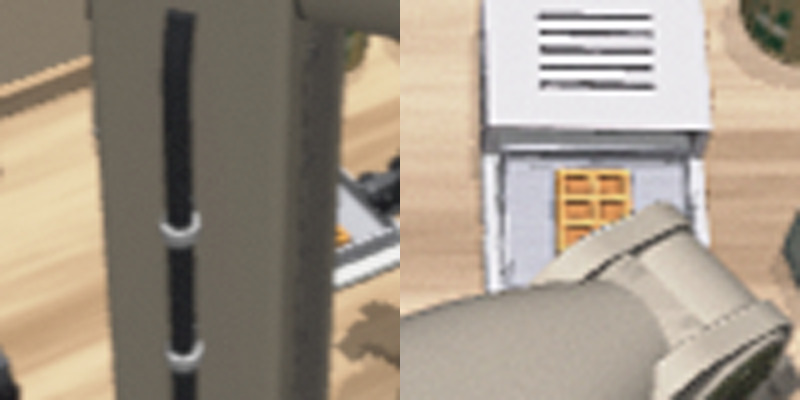

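Top shows the waffle flat and square in the tray, rear edge near px (338,214), with the tray still drawn out. Now down in front of the tray's rim with shut fingers.

Emit:
carry_out --series '[{"travel":[-0.2,0.04,-0.6],"delta_rot":[0,0,0],"fingers":1},{"travel":[0,0,-1],"delta_rot":[0,0,0],"fingers":1},{"travel":[0,0,-1],"delta_rot":[0,0,0],"fingers":1},{"travel":[0,0,-1],"delta_rot":[0,0,0],"fingers":1},{"travel":[0,0,-1],"delta_rot":[0,0,0],"fingers":1}]'

```text
clock: 21.5
tcp_pos: [0.416, -0.214, 0.0239]
orientation: [0.258, 0.016, 0.966, -0.005]
wrist_force: [0.3, -0.2, 0.5]
finger_gap: -0.0002
grip_force: 0.0
```

Emit:
carry_out --series '[{"travel":[0.6,0,0],"delta_rot":[0,0,0],"fingers":1},{"travel":[0.5,0,0],"delta_rot":[0,0,0],"fingers":1},{"travel":[0.3,0,0],"delta_rot":[0,0,0],"fingers":1},{"travel":[0.2,0,0],"delta_rot":[0,0,0],"fingers":1}]'

```text
clock: 22.0
tcp_pos: [0.4565, -0.2138, 0.0248]
orientation: [0.258, 0.016, 0.966, -0.005]
wrist_force: [0.1, -0.2, 0.2]
finger_gap: -0.0003
grip_force: 0.0
```

Emit:
carry_out --series '[{"travel":[0.15,0,0],"delta_rot":[0,0,0],"fingers":1},{"travel":[0.15,0,0],"delta_rot":[0,0,0],"fingers":1},{"travel":[0.15,0,0],"delta_rot":[0,0,0],"fingers":1},{"travel":[0.15,0,0],"delta_rot":[0,0,0],"fingers":1}]'

```text
clock: 22.5
tcp_pos: [0.4703, -0.2136, 0.0238]
orientation: [0.257, 0.017, 0.966, -0.004]
wrist_force: [0.3, 0.4, -0.5]
finger_gap: -0.0
grip_force: 0.0
```

Emit:
carry_out --series '[{"travel":[0.2,0,0],"delta_rot":[0,0,0],"fingers":1},{"travel":[0.2,0,0],"delta_rot":[0,0,0],"fingers":1},{"travel":[0.2,-0.01,0],"delta_rot":[0,0,0],"fingers":1},{"travel":[0.2,0,0],"delta_rot":[0,0,0],"fingers":1},{"travel":[0.2,-0.01,0],"delta_rot":[0,0,0],"fingers":1}]'

```text
clock: 23.12
tcp_pos: [0.4953, -0.2138, 0.0236]
orientation: [0.257, 0.016, 0.966, -0.004]
wrist_force: [-3.2, 0.5, 0.5]
finger_gap: 0.0001
grip_force: 1.6
```

Emit:
carry_out --series '[{"travel":[0.2,0,0],"delta_rot":[0,0,0],"fingers":1},{"travel":[0.2,-0.01,0],"delta_rot":[0,0,0],"fingers":1},{"travel":[0.2,0,0],"delta_rot":[0,0,0],"fingers":1},{"travel":[0.2,-0.01,0],"delta_rot":[0,0,0],"fingers":1},{"travel":[0.2,0,0],"delta_rot":[0,0,0],"fingers":1}]'

```text
clock: 23.75
tcp_pos: [0.5204, -0.2144, 0.0237]
orientation: [0.257, 0.016, 0.966, -0.004]
wrist_force: [-2.8, -0.1, -1.2]
finger_gap: -0.0
grip_force: 1.0
```

Pushing smoothly at about 3 N. Continuing.

Emit:
carry_out --series '[{"travel":[0.22,-0.01,0],"delta_rot":[0,0,0],"fingers":1},{"travel":[0.22,0,0],"delta_rot":[0,0,0],"fingers":1},{"travel":[0.22,-0.01,0],"delta_rot":[0,0,0],"fingers":1},{"travel":[0.22,0,0],"delta_rot":[0,0,0],"fingers":1},{"travel":[0.22,-0.01,0],"delta_rot":[0,0,0],"fingers":1}]'

```text
clock: 24.38
tcp_pos: [0.548, -0.2152, 0.0238]
orientation: [0.258, 0.016, 0.966, -0.004]
wrist_force: [-1.4, 0.1, -1.4]
finger_gap: -0.0002
grip_force: 0.9
```

Emit:
carry_out --series '[{"travel":[0.22,0,0],"delta_rot":[0,0,0],"fingers":1},{"travel":[0.22,-0.01,0],"delta_rot":[0,0,0],"fingers":1},{"travel":[0.22,0,0],"delta_rot":[0,0,0],"fingers":1},{"travel":[0.2,-0.01,0],"delta_rot":[0,0,0],"fingers":1},{"travel":[0.2,0,0],"delta_rot":[0,0,0],"fingers":1}]'

```text
clock: 25.0
tcp_pos: [0.5745, -0.2157, 0.0238]
orientation: [0.258, 0.016, 0.966, -0.004]
wrist_force: [-2.1, 1.3, -0.3]
finger_gap: -0.0
grip_force: 1.0
```

Emit:
carry_out --series '[{"travel":[0.15,0,0],"delta_rot":[0,0,0],"fingers":1},{"travel":[0.12,0,0],"delta_rot":[0,0,0],"fingers":1},{"travel":[0.08,-0.01,0],"delta_rot":[0,0,0],"fingers":1},{"travel":[0.06,0,0],"delta_rot":[0,0,0],"fingers":1}]'

```text
clock: 25.5
tcp_pos: [0.5845, -0.216, 0.0238]
orientation: [0.258, 0.016, 0.966, -0.004]
wrist_force: [-2.5, -0.4, -0.8]
finger_gap: -0.0
grip_force: 1.2
```

Emit:
carry_out --series '[{"travel":[0.07,0,0],"delta_rot":[0,0,0],"fingers":1},{"travel":[0.07,0,0],"delta_rot":[0,0,0],"fingers":1},{"travel":[0.07,0,0],"delta_rot":[0,0,0],"fingers":1},{"travel":[0.07,0,0],"delta_rot":[0,0,0],"fingers":1},{"travel":[0.07,0,0],"delta_rot":[0,0,0],"fingers":1}]'

```text
clock: 26.12
tcp_pos: [0.5933, -0.216, 0.0238]
orientation: [0.258, 0.016, 0.966, -0.004]
wrist_force: [-2.6, -0.3, 0.3]
finger_gap: -0.0
grip_force: 1.3
```

Emit:
carry_out --series '[{"travel":[0.06,0,0],"delta_rot":[0,0,0],"fingers":1},{"travel":[0.05,0,0],"delta_rot":[0,0,0],"fingers":1},{"travel":[0.05,0,0],"delta_rot":[0,0,0],"fingers":1}]'

```text
clock: 26.5
tcp_pos: [0.5972, -0.216, 0.0238]
orientation: [0.258, 0.016, 0.966, -0.004]
wrist_force: [-2.5, 1.0, 0.3]
finger_gap: 0.0002
grip_force: 1.3
```

Emit:
carry_out --series '[{"travel":[0.05,0,0],"delta_rot":[0,0,0],"fingers":1},{"travel":[0.05,0,0],"delta_rot":[0,0,0],"fingers":1}]'

```text
clock: 26.75
tcp_pos: [0.5997, -0.216, 0.0238]
orientation: [0.258, 0.016, 0.966, -0.004]
wrist_force: [-3.1, -0.1, -0.0]
finger_gap: -0.0001
grip_force: 1.3
```

Emit:
carry_out --series '[{"travel":[0.05,0,0],"delta_rot":[0,0,0],"fingers":1},{"travel":[0.05,0,0],"delta_rot":[0,0,0],"fingers":1}]'

```text
clock: 27.0
tcp_pos: [0.6016, -0.216, 0.0236]
orientation: [0.257, 0.017, 0.966, -0.005]
wrist_force: [-10.5, -0.3, 7.3]
finger_gap: -0.0001
grip_force: 5.4
```

Emit:
carry_out --series '[{"travel":[0.02,0,0],"delta_rot":[0,0,0],"fingers":1},{"travel":[0,0,0],"delta_rot":[0,0,0],"fingers":1}]'

```text
clock: 27.25
tcp_pos: [0.6016, -0.216, 0.0236]
orientation: [0.257, 0.017, 0.966, -0.005]
wrist_force: [-9.1, -0.1, 4.8]
finger_gap: -0.0004
grip_force: 4.7
```

The tray is stopped against the back wall. I'll back off, withdraw clear and check.

Emit:
carry_out --series '[{"travel":[-0.2,0,0],"delta_rot":[0,0,0],"fingers":1},{"travel":[-0.6,0,0],"delta_rot":[0,0,0],"fingers":1},{"travel":[-1,0,0.6],"delta_rot":[0,0,0],"fingers":1},{"travel":[-1,0,1],"delta_rot":[0,0,0],"fingers":1},{"travel":[-1,0,1],"delta_rot":[0,0,0],"fingers":1}]'

```text
clock: 27.88
tcp_pos: [0.5064, -0.2157, 0.0893]
orientation: [0.258, 0.016, 0.966, -0.004]
wrist_force: [-0.0, -0.6, 0.2]
finger_gap: 0.0002
grip_force: 0.0
```

Emit:
carry_out --series '[{"travel":[-1,1,1],"delta_rot":[0,0,0],"fingers":1},{"travel":[-1,1,1],"delta_rot":[0,0,0],"fingers":1},{"travel":[0,1,1],"delta_rot":[0,0,0],"fingers":1},{"travel":[0,1,1],"delta_rot":[0,0,0],"fingers":1},{"travel":[0,1,0],"delta_rot":[0,0,0],"fingers":1}]'

```text
clock: 28.5
tcp_pos: [0.4588, -0.0912, 0.1918]
orientation: [0.26, 0.016, 0.965, -0.006]
wrist_force: [-0.5, 0.2, -0.0]
finger_gap: -0.0002
grip_force: 0.0
```

Emit:
carry_out --series '[{"travel":[0,1,0],"delta_rot":[0,0,0],"fingers":1},{"travel":[0,1,0],"delta_rot":[0,0,0],"fingers":1},{"travel":[0,1,0],"delta_rot":[0,0,0],"fingers":1},{"travel":[0,1,0],"delta_rot":[0,0,0],"fingers":1},{"travel":[0,0,0],"delta_rot":[0,0,0],"fingers":1}]'

```text
clock: 29.12
tcp_pos: [0.457, 0.0104, 0.1886]
orientation: [0.258, 0.015, 0.966, -0.004]
wrist_force: [-0.3, 0.5, -0.5]
finger_gap: 0.0002
grip_force: 0.0
```

```bash
python3 - <<'E'
from h import *
S,T=cam('scene'),cam('top')
cv2.imwrite('pics/c8.png',np.hstack([cv2.resize(S['color'][170:270,260:360,::-1],(400,400),interpolation=2),cv2.resize(T['color'][180:260,300:380,::-1],(400,400),interpolation=2)]))
# expected front rim top edge when home: warmer x=-8
o=np.array([.618,-.2165]);print(proj(T,[[*(o+[-.008,.075]),.036],[*(o+[-.008,-.075]),.036]]))
E
```

```text
[[319.22013113 213.95620445]
 [357.49426998 213.60425375]]
```

View pics/c8.png

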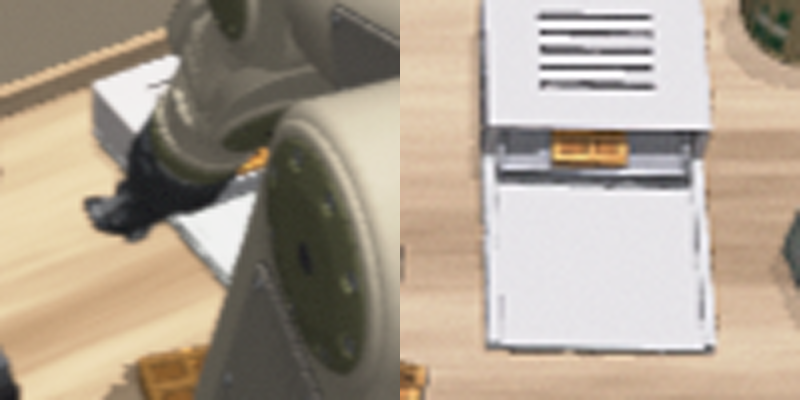

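Top shows the tray's front rim at row ≈ 214 (expected 213.8 when home), with the waffle flat inside, its front end near (338,212). Handing in.

```bash
python3 -c "
from workcell import env
print(env.hand_in())"
```

```text
the job is handed in; nothing more can be done
None
```

I drew the waffle forward to the well's front wall, lifted it out, laid it flat in the tray and pushed the tray back until it stopped against the warmer's back wall. I then handed the job in at about 29 s on the robot's clock. No verdict came back, but the last top picture shows the tray's rim within about half a pixel of where it should be when home.

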